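# Park a filter cartridge in its dock and pin the gate shut

## Task

Push the white and blue filter cartridge so that it rolls along the tray into the groove between the orange marks, without lifting it off the tray or letting it run on past the groove. Then swing the blue gate fully shut in front of it and lock it: push the orange-handled pin from the gate's side through the holes of gate and lug until its collar is against the gate. Let go, and leave the jar, the bottle and the brush where they are.

Things in the scene. Friction and masses are not known exactly. Their poses are not given: they have to be found in the camera images.
- dock: Fixed cartridge dock, black base 245 x 240 x 4 mm. Origin on the table under the groove's middle; +x is the rolling direction (away from the robot), y along the groove, z up. White tray, top at z = 10 mm, x -150 to +70 mm, between aluminium guides at y = +-64 mm (6 mm thick, tops at z = 26 mm). A clear panel, top at z = 80 mm, stands at x = 70 mm.
- groove_mid (a point): Middle of the groove across the tray, at tray height (z = 10 mm), axes as the dock's. The groove is 24 mm wide along x, flanked by orange marks on the guides. The cartridge drops 2.3 mm into it and is caught if it arrives slowly (under 80 mm/s); its centre is then 30 mm above this point.
- cartridge_center (a point): Centre of the loose filter cartridge: a smooth closed white cylinder with blue ends, 64 mm diameter, 110 mm long, about 350 g, lying across the tray and free to roll. It starts 60 to 95 mm before the groove, centre 42 mm above the table. Its y axis is the cylinder's axis; x and z turn as it rolls.
- gate (a joint): Angle of the blue gate about its upright hinge (rad): 0 shut (hard stop), growing as it opens towards the robot, 1.8 at most. Shut, it runs from the hinge along dock -y, its front face 57 mm before the groove's middle, its back 5 mm clear of the cartridge; at 1.57 it points along dock -x. Light friction (0.12 N m) holds it where it is left. Push the bar shut from its outer side.
- gate_hinge (a point): Fixed point on the gate's hinge axis, dock x = -47, y = +90 mm, at bar mid-height, 51 mm above the table. The post is 82 mm tall. The gate is a bar 20 mm thick (10 either side of the axis), 28 mm high (37 to 65 mm above the table), with a black knob (16 mm diameter, top 94 mm above the table) 95 mm from the hinge and an end block 160 to 200 mm from it.
- gate_hole (a point): Centre of the hole's mouth on the front (outer) face of the gate's end block, 180 mm from the hinge, 50 mm above the table; it swings with the gate. The block is 40 mm wide, 28 to 72 mm above the table. Round through hole, 16 mm diameter, 20 mm deep, 3 mm chamfer; with the gate shut it lies level along dock x.
- lug_hole (a point): Fixed point where the gate's hole mouth lies when the gate is shut (dock x = -57, y = -90, z = 50 mm), on the axis of the hole in the dock's aluminium lug. Axes as the dock's. The lug (40 mm wide, 72 mm tall) stands 22 to 42 mm behind this point in +x, with the same 16 mm level hole along dock x.
- pin_grip (a point): Centre of the loose lock pin's orange round handle (24 mm diameter, 50 mm long). x axis towards the tip. Ahead of the handle: steel collar (30 mm diameter, 6 mm thick, front face 31 mm from this point), then a steel shaft 12 mm in diameter, 60 mm long, its last 8 mm tapering to 6 mm. 80 g. It starts level, 50 mm above the table, pointing away from the robot.
- pin_tip (a point): Tip of the lock pin, 91 mm ahead of pin_grip along its axis.
- pin_rest: Fixed grey rest on which the pin lies loosely; lift the pin straight up. Origin on the table under the collar's front face, x along the pin. Base 130 x 40 x 6 mm; two notched uprights, 40 mm wide, 8 mm thick, tops at 54 mm: at x = -52 mm (under the handle's rear end) and x = +44 mm (under the shaft).
- jar_mid (a point): Middle of a white jar with blue lid, 60 mm diameter, 75 mm tall. A bystander. It and the pin rest stand one on each side of the dock, either way round.
- doser_mid (a point): Middle of a white dosing bottle, 66 mm diameter, 160 mm tall, beyond the dock to the left. A bystander.
- brush_mid (a point): Point on a blue-handled brush lying on the table beyond the dock to the right. A bystander.

How it is judged (in metres and radians):
On the way, in this order (a step that is already met when the one before it is completed fails the run):
1. the cartridge lies in the groove (x of cartridge_center in the frame of dock between -0.006 and 0.006 m and z of cartridge_center in the frame of dock below 0.0412 m and angle between the y axis of cartridge_center and the y axis of dock, either way round below 0.08 rad), for 0.3 s.
2. the gate is shut, the cartridge still in the groove (all of step 1 and value of joint gate below 0.05 rad), for 0.2 s.
3. the pin is through gate and lug, collar against the gate (all of step 2 and x of pin_tip in the frame of lug_hole above 0.055 m and y of pin_tip in the frame of lug_hole between -0.009 and 0.009 m and z of pin_tip in the frame of lug_hole between -0.009 and 0.009 m and angle between the x axis of pin_grip and the x axis of dock, either way round below 0.2 rad), for 0.2 s.
At the end, for the whole second after the job is handed in: Cartridge in the groove (within 6 mm of its middle, 0.08 rad of square), gate within 0.05 rad of shut, pin through gate and lug, collar within 5 mm of the gate face, tip within 9 mm of the hole axis, pin within 0.2 rad of it; all released (all of step 3); the robot touches nothing.
It fails at once if the cartridge ran more than 20 mm past the middle of the groove (x of cartridge_center in the frame of dock above 0.02 m).
It fails at once if the cartridge was lifted off the tray (centre over 60 mm high) (height (world z) of cartridge_center above 0.06 m).
It fails at once if the jar, bottle or brush was moved more than 20 mm (distance of any of jar_mid, doser_mid, brush_mid from where it was at the start of the episode above 0.02 m).
It also fails if it takes over 72 s, if anything falls off the work surface, if the arm or the gripper's body presses on something with over 40 N, if the wrist force passes 120 N, or if a joint passes its speed limit or range.

## Robot

A 7-joint arm with a two-finger parallel gripper is mounted at the origin on the work surface. World frame = base frame: x ahead of the robot, y to its left, z up, the work surface at z = 0. Lengths are in m, angles in degrees, forces in N, time in s.
With the tool pointing down it reaches from about 0.425 to 0.875 m from the base axis. Payload 9.9 kg.
Tool frame: the origin (TCP) lies at the very end of the fingers, on their centre line; the grasp point (between the pads) lies 19 mm behind it; z points along the fingers, y is the line along which they close (so a half turn about z gives the same grasp; the last joint's range is limited). The gripper opens to 85 mm and grips with 20 to 120 N. Pads are 22 mm wide; open, the fingers measure 114 mm over their backs; the gripper's body (76 mm by 85 mm) begins 54 mm behind the grasp point. The pads swing forward as they close: fully open they stand 13 mm farther back than shut.
Start: joints at [71.746, 32.985, 1.427, 82.34, -0.859, 64.687, -3.237], TCP at [0.157, -0.656, 0.231] pointing down, gripper open.
Joint ranges: [-157.87, 157.87], [-19.46, 123.44], [-87.15, 90], [11.01, 140.99], [-62.26, 242.26], [9.8, 113.94], [-161.44, 161.44]. Speed limits (degrees/s): [127.2, 127.2, 172.46, 172.46, 180, 180, 180].

## Interface

Orientations are given as a 3x3 rotation matrix whose columns are the frame's x, y, z axes.
In Python, from plant import ctrl gives the robot as it stands.
- The arm moves only by the tool apply_moves, never from a script. Its argument "moves" is one flat list of numbers, 7 for each row, row after row: the turn, a rotation vector about the tool's x, y, z scaled (see below), then the shift along the tool's x, y, z scaled (see below), then the closure, from 0 (fully open) to 1 (shut). A call has 1 to 20 rows; each row shifts and turns the commanded pose from where the row before left it, along the tool's axes as they then stand; what a row does not reach is not made up. The controller multiplies each number of a shift by 0.03 m and each number of a turn by 0.12 rad. A row lasts 1/12 s, in which the tool goes at most 41.7 mm and 7.16 degrees, less where a joint would pass 70% of its speed; a pose out of reach is approached as far as the arm can. A call with a number of a shift or a turn outside -1 to 1 is refused whole. A call with a gripper value outside its range is refused whole. The fingers move at their own pace and stop on an object; "grip_force" is the grip in N (left out, the last holds). Time passes only in rows, so rows that do not move let the fingers close. It gives the time, the measured TCP pose, the force, the opening and the grip force at its end, in the units of the state.
- ctrl.sense(): the state, without advancing time (a new reading comes with each control period).
- ctrl.get_image(name): name is "scene" or "side" or "wrist"; returns the picture (420x560x3 uint8, red, green, blue); there is no depth.
- ctrl.get_calibration(name): a dict with "fx", "fy", "cx", "cy" (pixels), "extrinsics" (4x4, takes a point from world to camera coordinates); the wrist camera has in their place "tool_from_camera" (4x4, takes a point from camera to tool coordinates, whose origin is the TCP and whose axes are the flange's). Camera axes: x right, y up, looking along -z (the intrinsics and any distortion apply to the point x, -y, -z); pixel columns grow to the right and rows downward; lengths in m; the calibration is good to about 2 mm. A picture is of the moment at which its call begins: read the wrist's pose just before it. get_calibration takes no time and is no camera call.
- ctrl.hand_in(): hands the job in; it is judged then, once.
The state is a dict: "time": time; "joint_pos": joint angles; "qd": joint speeds; "effort": joint torques, N m; "position": TCP position; "orientation": TCP orientation; "ft_force": force on the tool from outside, world axes, zero at the start; "wrist_torque": the same for the moment, N m; "gripper_width": finger opening in m; "grip_force": force on a finger pad.
Only numpy, scipy, OpenCV 4.12 (cv2) and the standard library are available. Lean on these libraries where they do the work, as an engineer would, in place of code of your own. Each camera call takes 0.05 s, during which the arm holds its last target. There are 200 camera calls.

## Working session

There is one attempt and no reset: what is moved stays moved. The work goes in short steps, Python scripts to look and compute and a tool call to move; the robot and the scene stay as the last step left them, time stands still between calls to the robot, and variables do not carry over. Pictures are saved under pics/ and viewed, at most 10 in all, crops included, and the job is handed in when it is done.

Besides the shell and the picture viewer there is one more tool, called after "Call:" as name(argument=value, ...) on one line, values as JSON. apply_moves: Moves the arm, as the interface text tells. Shifts and turns lie within -1 to 1; 1 stands for 0.03 m of shift or 0.12 rad of turn. Its arguments: {"type":"object","properties":{"moves":{"type":"array"},"grip_force":{"type":"number"}},"required":["moves"]}

```bash
mkdir -p pics; ls
python3 - <<'E'
from plant import ctrl
import cv2, numpy as np
np.set_printoptions(precision=4,suppress=True)
s=ctrl.sense();print({k:s[k] for k in ('time','position','orientation','gripper_width','ft_force')})
for n in ("scene","side"):
    cv2.imwrite(f"pics/{n}0.png",cv2.cvtColor(ctrl.get_image(n),cv2.COLOR_RGB2BGR)); print(ctrl.get_calibration(n))
print(ctrl.get_calibration("wrist"))
E
```

```text
pics
{'time': 0.0, 'position': array([ 0.1569, -0.656 ,  0.2305]), 'orientation': array([[ 0.9725,  0.2327, -0.0005],
       [ 0.2327, -0.9725,  0.0016],
       [-0.0001, -0.0016, -1.    ]]), 'gripper_width': 0.08537909994134528, 'ft_force': array([0.0712, 0.2183, 0.1014])}
{'fx': 503.2621879705867, 'fy': 503.2621879705867, 'cx': 283.4524236530584, 'cy': 207.81918336506266, 'extrinsics': array([[-0.8047,  0.5935, -0.0118,  0.4696],
       [-0.3289, -0.4292,  0.8412,  0.1103],
       [ 0.4942,  0.6808,  0.5406, -1.4271],
       [ 0.    ,  0.    ,  0.    ,  1.    ]])}
{'fx': 406.7237769016063, 'fy': 406.7237769016063, 'cx': 280.5055469744204, 'cy': 209.00666037149793, 'extrinsics': array([[-0.9444, -0.3289,  0.0053,  0.5293],
       [ 0.1722, -0.4806,  0.8599, -0.1572],
       [-0.2802,  0.813 ,  0.5105, -1.0119],
       [ 0.    ,  0.    ,  0.    ,  1.    ]])}
{'fx': 348.2818245362851, 'fy': 348.2818245362851, 'cx': 278.0135854718126, 'cy': 207.70053127308063, 'tool_from_camera': array([[-0.001 ,  0.9486,  0.3166,  0.0814],
       [ 1.    ,  0.0008,  0.0006,  0.0001],
       [ 0.0003,  0.3166, -0.9486, -0.1438],
       [ 0.    ,  0.    ,  0.    ,  1.    ]])}
```

View pics/scene0.png

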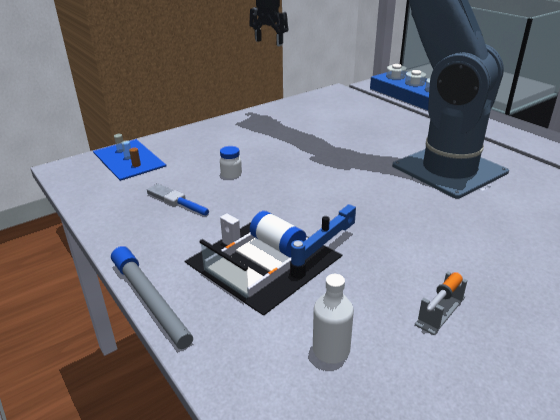

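View pics/side0.png

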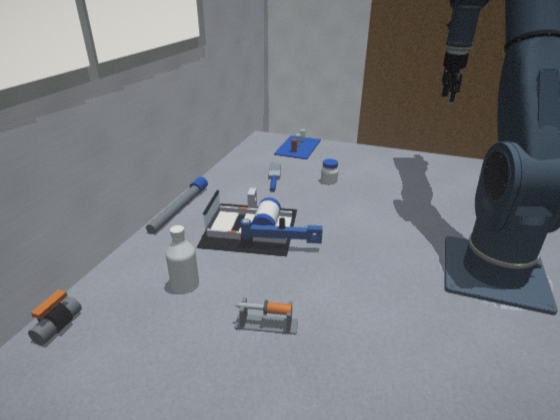

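The scene picture shows the dock around (265,255), with the gate open towards the robot (hinge post at about (297,250), end block at (347,216)). The pin is at (452,284) to (422,322) on the +y side and the jar is at (230,165). In the side picture the pin handle is at (278,309), its tip at (237,306), and the gate block at (314,234).

```bash
cat > h.py <<'E'
import numpy as np, cv2
from plant import ctrl
np.set_printoptions(precision=4,suppress=True)
def cam(n, s=None):
    c=ctrl.get_calibration(n)
    if n=="wrist":
        T=np.eye(4);T[:3,:3]=s['orientation'];T[:3,3]=s['position']
        E=np.linalg.inv(T@c['tool_from_camera'])
    else: E=c['extrinsics']
    return c,E
def proj(P,c,E):
    p=np.atleast_2d(P)@E[:3,:3].T+E[:3,3]
    return np.c_[c['cx']+c['fx']*p[:,0]/-p[:,2], c['cy']-c['fy']*p[:,1]/-p[:,2]]
def ray(uv,c,E,z):
    u,v=uv; d=np.array([(u-c['cx'])/c['fx'],-(v-c['cy'])/c['fy'],-1.])
    R=E[:3,:3]; o=-R.T@E[:3,3]; w=R.T@d
    return o+w*(z-o[2])/w[2]
def shot(n,f):
    s=ctrl.sense(); im=ctrl.get_image(n); cv2.imwrite(f,cv2.cvtColor(im,cv2.COLOR_RGB2BGR))
    np.savez(f[:-4]+'.npz',position=s['position'],orientation=s['orientation']); return s,im
E
python3 - <<'E'
from h import *
a=cam("scene");b=cam("side")
for n,c,uv,z in [("mark-l",a,(272,271),.026),("mark-r",a,(231,245),.026),("hinge top",a,(297,246),.082),("endblock",a,(348,213),.06),("handle",a,(453,283),.05),("tip",a,(421,324),.05),
 ("baseL",a,(187,262),.004),("baseB",a,(264,306),.004),("baseR",a,(341,257),.004),("jar",a,(230,165),.037),("knobtop",a,(325,218),.094),("lugtop",a,(229,219),.072),
 ("hinge",b,(246,222),.082),("endblock",b,(314,234),.05),("handle",b,(279,309),.05),("tip",b,(237,306),.05),("base1",b,(200,247),.004),("base2",b,(291,250),.004),("base3",b,(297,206),.004),("jar",b,(330,172),.037)]:
    print(n,ray(uv,*c,z))
E
```

```text
mark-l [0.6766 0.0876 0.026 ]
mark-r [ 0.697  -0.0378  0.026 ]
hinge top [0.6306 0.1105 0.082 ]
endblock [0.4462 0.0598 0.06  ]
handle [0.4417 0.3458 0.05  ]
tip [0.571  0.3797 0.05  ]
baseL [ 0.79   -0.0692  0.004 ]
baseB [0.7341 0.1413 0.004 ]
baseR [0.5156 0.1179 0.004 ]
jar [ 0.5152 -0.3396  0.037 ]
knobtop [0.5341 0.0818 0.094 ]
lugtop [ 0.6808 -0.0668  0.072 ]
hinge [0.617  0.1108 0.082 ]
endblock [0.4475 0.0589 0.05  ]
handle [0.4436 0.3458 0.05  ]
tip [0.5279 0.3666 0.05  ]
base1 [0.7348 0.1553 0.004 ]
base2 [0.501  0.0862 0.004 ]
base3 [ 0.5546 -0.1408  0.004 ]
jar [ 0.4999 -0.3501  0.037 ]
```

Call:
apply_moves(moves=[0,0,0,0.5,-0.48,-0.1,0,0,0,0,0.93,-0.89,-0.1,0,0,0,0,0.93,-0.89,-0.1,0,0,0,0,0.93,-0.89,-0.1,0,0,0,0,0.93,-0.89,-0.1,0,0,0,0,0.93,-0.89,-0.1,0,0,0,0,0.93,-0.89,-0.1,0,0,0,0,0.93,-0.89,-0.1,0,0,0,0,0.93,-0.89,-0.1,0,0,0,0,0.93,-0.89,-0.1,0,0,0,0,0.93,-0.89,-0.1,0,0,0,0,0.93,-0.89,-0.1,0,0,0,0,0.93,-0.89,-0.1,0,0,0,0,0.93,-0.89,-0.1,0,0,0,0,0.93,-0.89,-0.1,0,0,0,0,0.93,-0.89,-0.1,0,0,0,0,0.93,-0.89,-0.1,0,0,0,0,0.93,-0.89,-0.1,0,0,0,0,0.93,-0.89,-0.1,0,0,0,0,0.93,-0.89,-0.1,0])

```text
time: 1.77
position: [0.5663, -0.0206, 0.2913]
orientation: [[0.973, 0.232, -0.0], [0.232, -0.973, -0.0], [-0.0, 0.0, -1.0]]
ft_force: [1.1, -0.7, 0.4]
gripper_width: 0.0854
grip_force: 0.0
```

Call:
apply_moves(moves=[0,0,0,0.93,-0.89,-0.1,0,0,0,0,0.93,-0.89,-0.1,0,0,0,0,0.93,-0.89,-0.1,0,0,0,0,0.6,-0.5,-0.1,0,0,0,0,0,0,0,0,0,0,0,0,0,0,0,0,0,0,0,0,0,0])

```text
time: 2.35
position: [0.6422, 0.0931, 0.3027]
orientation: [[0.973, 0.232, -0.001], [0.232, -0.973, -0.001], [-0.001, 0.001, -1.0]]
ft_force: [-1.3, -0.2, 0.2]
gripper_width: 0.0855
grip_force: 0.0
```

Run:
```python
from h import *
s,im=shot("wrist","pics/w1.png"); print(s['time'],s['position'],s['orientation'])
```

```text
2.35 [0.6422 0.0931 0.3027] [[ 0.9727  0.2323 -0.0011]
 [ 0.2323 -0.9727 -0.0009]
 [-0.0013  0.0006 -1.    ]]
```

View pics/w1.png

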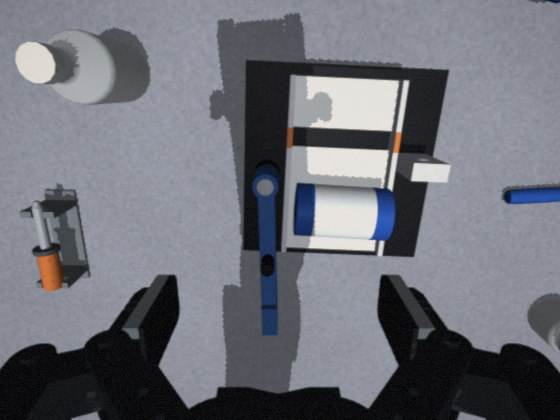

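The wrist picture shows the dock base corners at (246,60), (447,70), (414,256) and (244,250), and the orange marks at (291,137) and (397,142). The hinge top is at (265,187), the knob at (267,260), the gate end at (270,320) and the cartridge middle at (344,211). The pin tip is at (37,203), the collar at (45,250) and the handle's end at (53,289).

```bash
cat > fit.py <<'E'
from h import *
from scipy.optimize import least_squares
s=np.load('pics/w1.npz'); c,E=cam("wrist",s)
def W(p,d):
    x,y,t=p[:3];d=np.atleast_2d(d);C,S=np.cos(t),np.sin(t)
    return np.c_[x+C*d[:,0]-S*d[:,1],y+S*d[:,0]+C*d[:,1],d[:,2]]
uv=np.array([(246,60),(447,70),(414,256),(244,250),(291,137),(397,142),(265,187),(291,75),(408,81)],float)
def pts(p):
    o=p[3]; return np.array([(o+.1225,.12,.004),(o+.1225,-.12,.004),(o-.1225,-.12,.004),(o-.1225,.12,.004),(0,.064,.026),(0,-.064,.026),(-.047,.09,.082),(.073,.064,.026),(.073,-.064,.026)])
f=lambda p:(proj(W(p,pts(p)),c,E)-uv).ravel()
r=least_squares(f,[.68,.025,.2,-.03],loss='soft_l1',f_scale=1.5);p=r.x
print("dock",p,'\n',r.fun.reshape(-1,2).round(1))
def toD(w):
    C,S=np.cos(p[2]),np.sin(p[2]);d=w[:2]-p[:2];return np.array([C*d[0]+S*d[1],-S*d[0]+C*d[1],w[2]])
for n,u,z in [("cart",(344,211),.042),("cartL",(304,210),.045),("cartR",(386,213),.045),("knob",(267,259),.094),("end",(270,321),.065),("hinge",(265,187),.082)]:
    w=ray(u,c,E,z);print(n,w,toD(w))
t=ray((37,203),c,E,.053);k=ray((45,248),c,E,.065);e=ray((53,289),c,E,.050)
for w in (t,k,e): print("pin",w)
print("pin yaw",np.degrees(np.arctan2(*(t-e)[1::-1])), "toolyaw",np.degrees(np.arctan2(s['orientation'][1,0],s['orientation'][0,0])),"dock yaw",np.degrees(p[2]))
np.save('dock.npy',p)
E
python3 fit.py
```

```text
dock [ 0.6848  0.0227  0.1905 -0.0369] 
 [[-0.3  0.2]
 [ 1.7 -0.4]
 [ 0.1  0.6]
 [-0.7 -0. ]
 [-0.9  1.4]
 [-0.3  1. ]
 [ 0.4  0.9]
 [ 2.5 -2.1]
 [-1.6 -2.9]]
cart [0.6043 0.0007 0.042 ] [-0.0832 -0.0063  0.042 ]
cartL [0.5952 0.0493 0.045 ] [-0.083   0.0431  0.045 ]
cartR [ 0.6146 -0.0491  0.045 ] [-0.0826 -0.0572  0.045 ]
knob [0.5447 0.0826 0.094 ] [-0.1262  0.0854  0.094 ]
end [0.4441 0.0566 0.065 ] [-0.2299  0.0789  0.065 ]
hinge [0.6225 0.1028 0.082 ] [-0.046   0.0905  0.082 ]
pin [0.533  0.3608 0.053 ]
pin [0.4828 0.3429 0.065 ]
pin [0.416  0.3404 0.05  ]
pin yaw 9.895906652537347 toolyaw 13.430445235161482 dock yaw 10.913021617487006
```

Call:
apply_moves(moves=[0,0,0.367,0,0,0,0.3,0,0,0,-0.81,0.555,0.4,0.3,0,0,0,-0.81,0.555,0.4,0.3,0,0,0,-0.81,0.555,0.4,0.3,0,0,0,-0.81,0.555,0.4,0.3,0,0,0,-0.81,0.555,0.4,0.3,0,0,0,0,0,0.9,0.3,0,0,0,0,0,0.9,0.3,0,0,0,0,0,0.9,0.3,0,0,0,0,0,0.9,0.3,0,0,0,0,0,0.9,0.3,0,0,0,0,0,0.9,0.3,0,0,0,0,0,0.9,0.3,0,0,0,0,0,0.9,0.3,0,0,0,0,0,0,0.3,0,0,0,0,0,0,0.3])

```text
time: 3.73
position: [0.5379, -0.012, 0.027]
orientation: [[0.982, 0.188, -0.003], [0.188, -0.982, -0.001], [-0.003, 0.0, -1.0]]
ft_force: [-0.5, -0.1, 0.7]
gripper_width: 0.0598
grip_force: 0.0
```

```bash
cat > st.py <<'E'
from h import *
p=np.load('dock.npy');s=ctrl.sense();R=s['orientation']
C,S=np.cos(p[2]),np.sin(p[2]);d=s['position'][:2]-p[:2]
print(s['time'],"dock TCP",np.array([C*d[0]+S*d[1],-S*d[0]+C*d[1],s['position'][2]]),"yaw rel",np.degrees(np.arctan2(R[1,0],R[0,0])-p[2]),s['ft_force'],s['gripper_width'],s['grip_force'])
E
python3 st.py
python3 - <<'E'
from h import *
s,im=shot("wrist","pics/w2.png")
E
```

```text
3.7333 dock TCP [-0.1508 -0.0062  0.027 ] yaw rel -0.060108400648552905 [-0.5089 -0.1489  0.6991] 0.05984611969312615 0.0
```

View pics/w2.png

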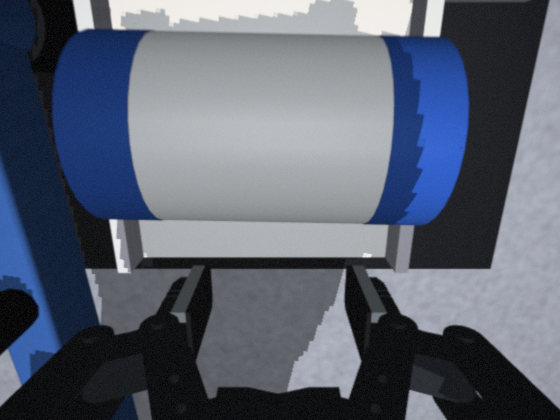

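The wrist picture shows both fingers behind the cartridge (tips at about (195,270) and (355,270)) and the cartridge square at rows 30 to 222. I will push it slowly.

Call:
apply_moves(moves=[0,0,0,0.17,0,0,0.3,0,0,0,0.17,0,0,0.3,0,0,0,0.17,0,0,0.3,0,0,0,0.15,0,0,0.3,0,0,0,0.07,0,0,0.3,0,0,0,0.07,0,0,0.3,0,0,0,0.08,0,0,0.3,0,0,0,0.1,0,0,0.3,0,0,0,0.1,0,0,0.3,0,0,0,0.1,0,0,0.3,0,0,0,0.1,0,0,0.3,0,0,0,0.1,0,0,0.3,0,0,0,0.1,0,0,0.3,0,0,0,0.1,0,0,0.3,0,0,0,0.1,0,0,0.3,0,0,0,0.1,0,0,0.3,0,0,0,0.1,0,0,0.3,0,0,0,0.1,0,0,0.3])

```text
time: 5.28
position: [0.5977, 0.0004, 0.0273]
orientation: [[0.982, 0.19, 0.0], [0.19, -0.982, 0.0], [0.0, -0.0, -1.0]]
ft_force: [0.3, -1.0, 0.2]
gripper_width: 0.0595
grip_force: 0.1
```

```bash
cat > cart.py <<'E'
from h import *
import sys
p=np.load('dock.npy'); C,S=np.cos(p[2]),np.sin(p[2])
def toD(w): d=w[:2]-p[:2];return np.array([C*d[0]+S*d[1],-S*d[0]+C*d[1],w[2]])
c,E=cam("scene");im=ctrl.get_image("scene")
h=cv2.cvtColor(im,cv2.COLOR_RGB2HSV)
cv2.imwrite(sys.argv[1],cv2.resize(cv2.cvtColor(im[180:330,160:380],cv2.COLOR_RGB2BGR),None,fx=3,fy=3,interpolation=cv2.INTER_CUBIC))
E
python3 st.py; python3 cart.py pics/s1.png
```

```text
5.2833 dock TCP [-0.0898 -0.0054  0.0273] yaw rel 0.01852611460074651 [ 0.3187 -0.9785  0.1765] 0.059526542115266194 0.06899514002725482
```

View pics/s1.png

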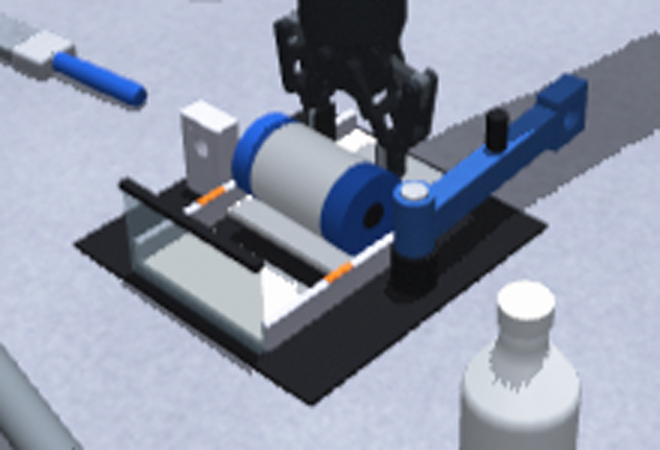

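The scene crop shows the cartridge square in the tray with the groove still empty between the marks (crop (213,195) and (340,272)). I will continue slowly.

Call:
apply_moves(moves=[0,0,0,0.1,0,0,0.3,0,0,0,0.1,0,0,0.3,0,0,0,0.1,0,0,0.3,0,0,0,0.1,0,0,0.3,0,0,0,0.1,0,0,0.3,0,0,0,0.1,0,0,0.3,0,0,0,0.1,0,0,0.3,0,0,0,0.1,0,0,0.3,0,0,0,0.1,0,0,0.3,0,0,0,0.07,0,0,0.3,0,0,0,0.07,0,0,0.3,0,0,0,0.07,0,0,0.3,0,0,0,0.07,0,0,0.3,0,0,0,0.07,0,0,0.3,0,0,0,0.07,0,0,0.3,0,0,0,0.07,0,0,0.3,0,0,0,0.07,0,0,0.3,0,0,0,0,0,0,0.3,0,0,0,0,0,0,0.3])

```text
time: 6.92
position: [0.6405, 0.0087, 0.0273]
orientation: [[0.982, 0.19, 0.0], [0.19, -0.982, 0.0], [0.0, -0.0, -1.0]]
ft_force: [-0.7, -0.3, -0.5]
gripper_width: 0.0598
grip_force: 0.0
```

```bash
python3 st.py; python3 cart.py pics/s2.png
python3 - <<'E'
from h import *
s,im=shot("wrist","pics/w3.png")
a=cv2.imread("pics/w3.png"); b=cv2.imread("pics/s2.png")
a=cv2.resize(a,None,fx=.7,fy=.7); b=cv2.resize(b,(400,273)); o=np.zeros((294,792,3),np.uint8); o[:,:392]=a; o[:273,392:]=b
cv2.imwrite("pics/c3.png",o)
E
```

```text
6.9167 dock TCP [-0.0462 -0.0054  0.0273] yaw rel 0.01767182463948466 [-0.7122 -0.2655 -0.5487] 0.059830496669501604 0.0
```

View pics/c3.png

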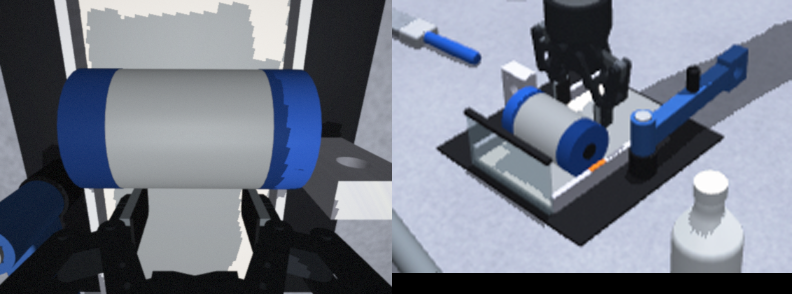

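The cartridge looks to be over the groove and square (wrist rows about 99 to 268). I will work out its position from the silhouette.

Run:
```python
from h import *
p=np.load('dock.npy'); C,S=np.cos(p[2]),np.sin(p[2])
s=np.load('pics/w3.npz');c,E=cam("wrist",s)
im=cv2.imread('pics/w3.png')
a=np.linspace(0,2*np.pi,400)
for y in (0.03,-.03):
  for xc,zc in ((-.012,.042),(-.006,.0405),(0,.0397),(.006,.0405)):
    d=np.c_[xc+.032*np.cos(a),0*a+y,zc+.032*np.sin(a)]
    w=np.c_[p[0]+C*d[:,0]-S*d[:,1],p[1]+S*d[:,0]+C*d[:,1],d[:,2]]
    q=proj(w,c,E);print(y,xc,q[:,1].min().round(1),q[:,1].max().round(1),q[:,0].mean().round())
for u in (200,250,330): print(u,[int(v) for v in im[85:115:2,u].sum(1)],[int(v) for v in im[255:285:2,u].sum(1)])
```

```text
0.03 -0.012 134.4 301.4 186.0
0.03 -0.006 117.5 285.1 185.0
0.03 0 100.4 269.8 185.0
0.03 0.006 82.7 256.3 183.0
-0.03 -0.012 134.3 301.3 342.0
-0.03 -0.006 117.4 285.0 342.0
-0.03 0 100.3 269.7 343.0
-0.03 0.006 82.6 256.2 344.0
200 [522, 525, 524, 527, 523, 531, 516, 319, 331, 344, 347, 366, 366, 383, 381] [444, 430, 431, 425, 411, 391, 377, 249, 191, 194, 152, 80, 39, 42, 50]
250 [528, 542, 536, 534, 533, 538, 523, 327, 316, 340, 348, 354, 372, 378, 389] [447, 444, 427, 423, 410, 395, 383, 445, 501, 498, 499, 505, 491, 504, 502]
330 [545, 540, 533, 533, 533, 538, 535, 363, 316, 332, 340, 361, 360, 376, 382] [446, 436, 425, 420, 413, 406, 393, 404, 494, 495, 498, 504, 500, 497, 495]
```

The silhouette rows (98.5 and 269) match the cartridge at x = 0 and square, so it is caught in the groove. Next I retreat and come round to the outer side of the gate.

Call:
apply_moves(moves=[0,0,0,-0.4,0,0,0.3,0,0,0,-0.7,0,0,0.3,0,0,0,-0.7,0,0,0.3,0,0,0,0,0,-1,1,0,0,0,0,0,-1,1,0,0,0,0,0,-1,1,0,0,0,0,0,-1,1,0,0,0,-0.58,-1,0,1,0,0,0,-0.58,-1,0,1,0,0,0,-0.58,-1,0,1,0,0,0,-0.58,-1,0,1,0,0,0,-0.58,-1,0,1,0,0,0,0,0,0.87,1,0,0,0,0,0,0.87,1,0,0,0,0,0,0.87,1,0,0,0,0,0,0.87,1,0,0,0,0,0,0,1])

```text
time: 8.43
position: [0.4712, 0.1286, 0.0395]
orientation: [[0.982, 0.19, -0.006], [0.19, -0.982, -0.002], [-0.006, 0.001, -1.0]]
ft_force: [-0.9, -0.2, -0.6]
gripper_width: 0.0001
grip_force: 0.0
```

```bash
python3 st.py
python3 - <<'E'
import numpy as np
# waypoints of TCP (dock) ; h 15->11
prev=None
for k,th in enumerate(np.linspace(1.5,0.0,16)):
    r=.14;h=.012+.004*np.sin(th)
    u=np.array([-np.sin(th),-np.cos(th)]);n=np.array([-np.cos(th),np.sin(th)])
    q=np.array([-.047,.09])+r*u+(.01+h)*n
    print(k,round(th,2),q.round(4),None if prev is None else ((q-prev)*[1,-1]/.03).round(2)); prev=q
E
```

```text
8.4333 dock TCP [-0.1897  0.1445  0.0395] yaw rel 0.05350171216442312 [-0.9    -0.1726 -0.5823] 5.506602225945344e-05 0.0
0 1.5 [-0.1885  0.106 ] None
1 1.4 [-0.1894  0.0918] [-0.03  0.48]
2 1.3 [-0.1888  0.0775] [0.02 0.48]
3 1.2 [-0.1868  0.0632] [0.07 0.47]
4 1.1 [-0.1834  0.0493] [0.11 0.47]
5 1.0 [-0.1785  0.0357] [0.16 0.45]
6 0.9 [-0.1723  0.0227] [0.21 0.43]
7 0.8 [-0.1648  0.0103] [0.25 0.41]
8 0.7 [-0.156  -0.0012] [0.29 0.38]
9 0.6 [-0.1461 -0.0118] [0.33 0.35]
10 0.5 [-0.1351 -0.0214] [0.37 0.32]
11 0.4 [-0.1232 -0.0298] [0.4  0.28]
12 0.3 [-0.1105 -0.0369] [0.42 0.24]
13 0.2 [-0.0972 -0.0427] [0.45 0.19]
14 0.1 [-0.0833 -0.0471] [0.46 0.15]
15 0.0 [-0.069 -0.05 ] [0.48 0.1 ]
```

Call:
apply_moves(moves=[0,0,0,0,0.43,0,1,0,0,0,0,0.43,0,1,0,0,0,0,0.43,0,1,0,0,0,-0.03,0.48,0,1,0,0,0,0.02,0.48,0,1,0,0,0,0.07,0.47,0,1,0,0,0,0.11,0.47,0,1,0,0,0,0.16,0.45,0,1,0,0,0,0.21,0.43,0,1,0,0,0,0.25,0.41,0,1,0,0,0,0.29,0.38,0,1,0,0,0,0.33,0.35,0,1,0,0,0,0.37,0.32,0,1,0,0,0,0.4,0.28,0,1,0,0,0,0.42,0.24,0,1])

```text
time: 9.68
position: [0.5851, -0.0351, 0.0439]
orientation: [[0.982, 0.189, -0.0], [0.189, -0.982, -0.0], [-0.0, 0.0, -1.0]]
ft_force: [-1.5, 0.8, -0.1]
gripper_width: 0.0001
grip_force: 0.6
```

Call:
apply_moves(moves=[0,0,0,0.23,0.1,0,1,0,0,0,0.22,0.09,0,1,0,0,0,0.23,0.08,0,1,0,0,0,0.23,0.07,0,1,0,0,0,0.15,0.03,0,1,0,0,0,0.15,0.03,0,1,0,0,0,0.1,0,0,1,0,0,0,0.1,0,0,1,0,0,0,0,0,0,1])

```text
time: 10.43
position: [0.6284, -0.038, 0.0428]
orientation: [[0.982, 0.19, -0.001], [0.19, -0.982, -0.0], [-0.001, 0.0, -1.0]]
ft_force: [-1.5, -0.5, -0.5]
gripper_width: -0.0002
grip_force: 0.5
```

```bash
python3 st.py
```

```text
10.4333 dock TCP [-0.0669 -0.0489  0.0428] yaw rel 0.019901099870970808 [-1.5336 -0.4695 -0.5452] -0.00015712732892076114 0.4904080065898597
```

Call:
apply_moves(moves=[0,0,0,0.05,0,0,1,0,0,0,0.05,0,0,1,0,0,0,0,0,0,1,0,0,0,0,0,0,1])

```text
time: 10.77
position: [0.6284, -0.0379, 0.0425]
orientation: [[0.982, 0.189, -0.005], [0.189, -0.982, -0.001], [-0.005, -0.0, -1.0]]
ft_force: [-9.2, -0.9, 4.3]
gripper_width: -0.0001
grip_force: 4.8
```

```bash
python3 st.py; python3 cart.py pics/s3.png
```

```text
10.7667 dock TCP [-0.0669 -0.0489  0.0425] yaw rel 0.0041109088651597155 [-9.1808 -0.932   4.3333] -6.0832523619644676e-05 4.835517928004265
```

View pics/s3.png

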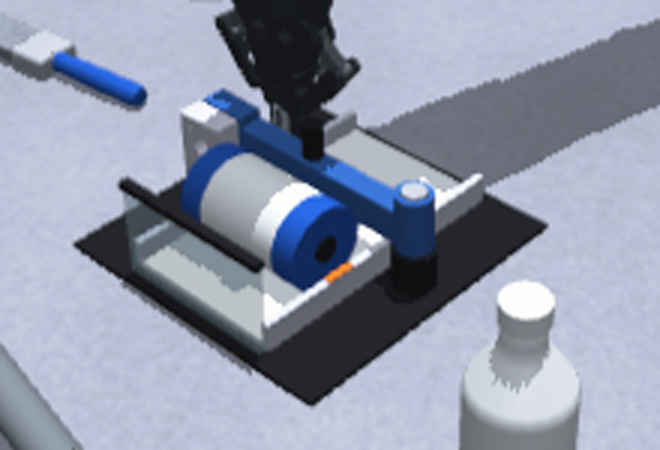

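The crop shows the gate shut against the lug (block at (225,105)), with the cartridge behind it in the groove. Next I go to the pin.

Call:
apply_moves(moves=[0,0,0,-0.5,0,0,1,0,0,0,-0.75,0,-0.3,0.8,0,0,0,-0.75,0,-0.9,0.3,0,0,0,0,0,-1,0,0,0,0,0,0,-1,0,0,0,0,0,-0.5,-0.8,0,0,0,0,-0.1,-0.97,0,0,0,0,0,-0.1,-0.97,0,0,0,0,0,-0.1,-0.97,0,0,0,0,0,-0.1,-0.97,0,0,0,0,0,-0.1,-0.97,0,0,0,0,0,-0.1,-0.97,0,0,0,0,0,-0.1,-0.97,0,0,0,0,0,-0.1,-0.97,0,0,0,0,0,-0.1,-0.97,0,0,0,0,0,-0.1,-0.97,0,0,0,0,0,-0.1,-0.97,0,0,0,0,0,-0.1,-0.97,0,0,0,0,0,-0.1,-0.97,0,0])

```text
time: 12.4
position: [0.459, 0.3316, 0.1632]
orientation: [[0.982, 0.19, 0.001], [0.19, -0.982, 0.001], [0.001, -0.001, -1.0]]
ft_force: [-0.1, 0.1, 0.7]
gripper_width: 0.0856
grip_force: 0.0
```

Call:
apply_moves(moves=[0,0,0,-0.1,-0.5,0,0,0,0,0,0,0,0,0,0,0,0,0,0,0,0,0,0,0,0,0,0,0])

```text
time: 12.73
position: [0.4541, 0.3433, 0.1629]
orientation: [[0.982, 0.189, 0.0], [0.189, -0.982, -0.001], [0.0, 0.001, -1.0]]
ft_force: [0.5, -0.6, -0.3]
gripper_width: 0.0855
grip_force: 0.0
```

Run:
```python
from h import *
s,im=shot("wrist","pics/w4.png"); print(s['time'],s['position'])
```

```text
12.7333 [0.4541 0.3433 0.1629]
```

View pics/w4.png

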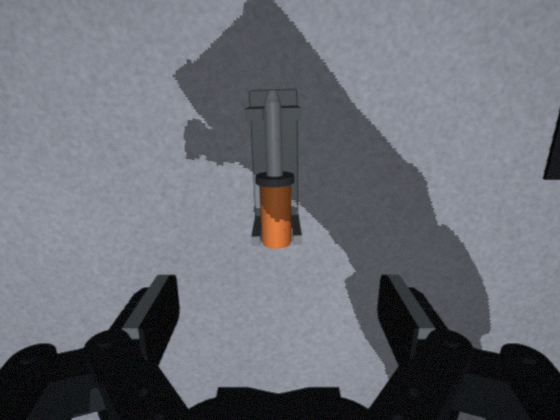

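The wrist picture shows the pin lying nearly along the image: tip (273,92), collar (275,178), handle rear (276,246).

Run:
```python
from h import *
s=np.load('pics/w4.npz');c,E=cam("wrist",s)
im=cv2.imread('pics/w4.png');h=cv2.cvtColor(im,cv2.COLOR_BGR2HSV)
m=(h[...,0]<18)&(h[...,1]>150)&(h[...,2]>60);v,u=np.nonzero(m)
print(v.min(),v.max())
for r in (190,210,235): print(r,u[v==r].min(),u[v==r].max())
L=[]
for r in (195,210,235): L.append(ray((u[v==r].mean(),r),c,E,.056))
print(np.array(L))
t=ray((273.5,92),c,E,.05); k=ray((275.3,186),c,E,.062); 
e=ray((276,246),c,E,.050)
print("tip",t,"coll",k,"rear",e, "yaw",np.degrees(np.arctan2(*(t-e)[1::-1])))
# model fit: predict features
from scipy.optimize import least_squares
def f(q):
    x,y,t=q;C,S=np.cos(t),np.sin(t)
    P=np.array([(91,0,50),(65,0,52),(-25,0,50),(-10,0,56),(15,0,56)])/1000.
    w=np.c_[x+C*P[:,0],y+S*P[:,0],P[:,2]];return proj(w,c,E)
print(f([.442,.345,.175]))
```

```text
186 247
190 261 289
210 261 290
235 262 290
[[0.4613 0.347  0.056 ]
 [0.4497 0.3444 0.056 ]
 [0.4295 0.3402 0.056 ]]
tip [0.5331 0.3617 0.05  ] coll [0.4698 0.3483 0.062 ] rear [0.4176 0.338  0.05  ] yaw 11.58962628178033
[[274.2756  94.4072]
 [273.8547 132.4479]
 [272.7107 245.6857]
 [272.7838 231.2688]
 [273.0997 200.5109]]
```

Call:
apply_moves(moves=[0,0,-0.1,-0.3,-0.07,0.5,0,0,0,0,0,0,0.9,0,0,0,0,0,0,0.9,0,0,0,0,0,0,0.9,0,0,0,0,0,0,0.8,0,0,0,0,0,0,0.43,0,0,0,0,0,0,0,0,0,0,0,0,0,0,0,0,0,0,0,0,0,1,0,0,0,0,0,0,1,0,0,0,0,0,0,1,0,0,0,0,0,0,1,0,0,0,0,0,0,1,0,0,0,0,0,0,1,0,0,0,0,0,0,1], grip_force=50)

```text
time: 14.03
position: [0.4448, 0.3446, 0.0306]
orientation: [[0.98, 0.201, 0.001], [0.201, -0.98, 0.0], [0.001, -0.0, -1.0]]
ft_force: [0.1, -1.2, 6.9]
gripper_width: 0.0225
grip_force: 48.6
```

```bash
python3 st.py; python3 -c "
from h import *
print(ctrl.sense()['position'])"
```

```text
14.0333 dock TCP [-0.1748  0.3616  0.0306] yaw rel 0.7050102427276218 [ 0.1358 -1.2063  6.8569] 0.022490799798246613 48.59245955944061
[0.4448 0.3446 0.0306]
```

Call:
apply_moves(moves=[0,0,0,0,0,-0.3,1,0,0,0,0,0,-0.9,1,0,0,0,0,0,-0.9,1,0,0,0,0,0,-0.9,1,0,0,0.1,0,0.4,0,1,0,0,0,0,0.97,0,1,0,0,0,0,0.97,0,1,0,0,0,0,0.97,0,1,0,0,0,0,0.97,0,1,0,0,0,0,0.97,0,1,0,0,0,0,0.97,0,1,0,0,0,0,0.97,0,1,0,0,0,0,0.97,0,1,0,0,0,0,0.97,0,1,0,0,0,0,0.97,0,1,0,0,0,0,0.97,0,1,0,0,0,0,0.97,0,1,0,0,0,0,0.97,0,1,0,0,0,0,0.97,0,1,0,0,0,0,0.97,0,1])

```text
time: 15.7
position: [0.5294, -0.0975, 0.1202]
orientation: [[0.982, 0.189, -0.0], [0.189, -0.982, 0.0], [-0.0, -0.0, -1.0]]
ft_force: [0.8, -1.0, -0.9]
gripper_width: 0.0226
grip_force: 49.1
```

Call:
apply_moves(moves=[0,0,0,0,0.1,0.9,1,0,0,0,0,0,0.9,1,0,0,0,0,0,0.7,1,0,0,0,0,0,0.35,1,0,0,0,0,0,0,1,0,0,0,0,0,0,1])

```text
time: 16.2
position: [0.5302, -0.0986, 0.0347]
orientation: [[0.982, 0.19, -0.001], [0.19, -0.982, 0.0], [-0.001, -0.0, -1.0]]
ft_force: [-0.2, 0.3, -0.9]
gripper_width: 0.0222
grip_force: 49.2
```

```bash
python3 st.py
python3 - <<'E'
from h import *
s,im=shot("wrist","pics/w5.png")
E
```

```text
16.2 dock TCP [-0.1748 -0.0898  0.0347] yaw rel 0.037092717844542815 [-0.2027  0.2923 -0.8559] 0.022222194325660482 49.182334542274475
```

View pics/w5.png

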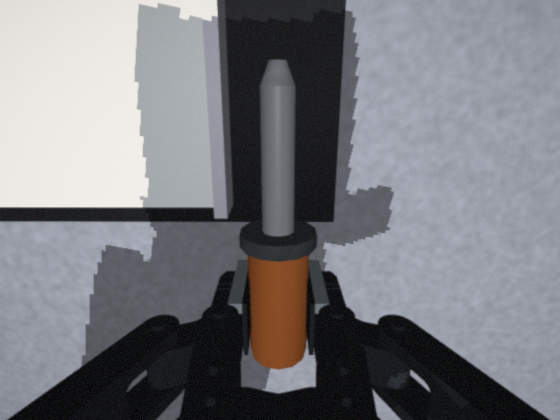

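The picture shows the pin straight along the tool at column 278 (tip (278,60), collar (278,238)). The dock base's near corner is at (333,221) and the guide's outer foot is near (230,218). I will check the dock fit and the pin's height against these.

Run:
```python
from h import *
p=np.load('dock.npy'); C,S=np.cos(p[2]),np.sin(p[2])
s=np.load('pics/w5.npz');c,E=cam("wrist",s);R=s['orientation']
def W(d): d=np.atleast_2d(d);return np.c_[p[0]+C*d[:,0]-S*d[:,1],p[1]+S*d[:,0]+C*d[:,1],d[:,2]]
print("base corner",proj(W([(-.1594,-.12,.004),(-.05,-.12,.004)]),c,E))
im=cv2.imread('pics/w5.png').astype(int).sum(2)
for r in (180,120,60): print(r,'edge cols',np.nonzero(np.abs(np.diff(im[r,300:400]))>60)[0]+300, np.nonzero(np.abs(np.diff(im[r,200:240]))>60)[0]+200)
print("guide",proj(W([(-.15,-.067,.026),(-.15,-.061,.026),(-.15,-.067,.01),(-.1,-.067,.026),(-.1,-.061,.026)]),c,E))
def tool(x,z): # z world height
    return s['position']+R@np.array([x,0,s['position'][2]-z])
for dx in (-.002,0.,):
  for dz in (0,.003): 
    P=[tool(.091+dx,.0541+dz),tool(.031+dx,.0541+.015+dz),tool(.031+dx,.0541-.015+dz),tool(-.025+dx,.0541+dz-.012),tool(.083+dx,.0541+.0+dz)]
    print(dx,dz,proj(P,c,E).round(1).tolist())
```

```text
base corner [[334.5124 221.3539]
 [347.3568 -13.7796]]
180 edge cols [334 335 347 348] [224 225 231]
120 edge cols [338 354 355] [221 222]
60 edge cols [341 357 358] [218 219 227]
guide [[229.1982 219.2218]
 [216.3441 219.2233]
 [233.3835 208.2921]
 [223.8806 107.8857]
 [209.6369 107.8902]]
-0.002 0 [[277.8, 67.3], [277.9, 251.3], [278.0, 220.7], [278.1, 334.6], [277.8, 92.7]]
-0.002 0.003 [[277.8, 66.7], [277.9, 255.1], [278.0, 223.2], [278.1, 338.9], [277.8, 92.7]]
0.0 0 [[277.8, 60.7], [277.9, 246.0], [278.0, 216.3], [278.1, 331.0], [277.8, 86.4]]
0.0 0.003 [[277.8, 60.0], [277.9, 249.8], [278.0, 218.8], [278.1, 335.3], [277.8, 86.3]]
```

Call:
apply_moves(moves=[0,0,0,0,-0.017,0.137,1,0,0,0,0,0,0,1,0,0,0,0.16,0,0,1,0,0,0,0.16,0,0,1,0,0,0,0.16,0,0,1,0,0,0,0.16,0,0,1,0,0,0,0.16,0,0,1,0,0,0,0.12,0,0,1,0,0,0,0.12,0,0,1,0,0,0,0.12,0,0,1,0,0,0,0.12,0,0,1,0,0,0,0,0,0,1])

```text
time: 17.25
position: [0.5687, -0.0907, 0.0304]
orientation: [[0.982, 0.19, 0.001], [0.19, -0.982, 0.0], [0.001, -0.0, -1.0]]
ft_force: [-0.4, -0.5, -0.3]
gripper_width: 0.0225
grip_force: 49.2
```

```bash
python3 st.py
```

```text
17.25 dock TCP [-0.1355 -0.0894  0.0304] yaw rel 0.03105238015453161 [-0.4064 -0.4799 -0.293 ] 0.022547670703456094 49.181867837905884
```

Call:
apply_moves(moves=[0,0,0,0.12,0,0,1,0,0,0,0.12,0,0,1,0,0,0,0.12,0,0,1,0,0,0,0.12,0,0,1,0,0,0,0.12,0,0,1,0,0,0,0.12,0,0,1,0,0,0,0.12,0,0,1,0,0,0,0.12,0,0,1,0,0,0,0.12,0,0,1,0,0,0,0.12,0,0,1,0,0,0,0.12,0,0,1,0,0,0,0.12,0,0,1,0,0,0,0,0,0,1])

```text
time: 18.33
position: [0.6111, -0.0825, 0.0304]
orientation: [[0.982, 0.19, 0.001], [0.19, -0.982, 0.0], [0.001, -0.0, -1.0]]
ft_force: [0.4, -0.9, -1.1]
gripper_width: 0.0226
grip_force: 49.2
```

```bash
python3 st.py
```

```text
18.3333 dock TCP [-0.0923 -0.0893  0.0304] yaw rel 0.02804832087899356 [ 0.3962 -0.9183 -1.1147] 0.02258681557299011 49.18229520320892
```

Still no contact force. The last 5 mm or so goes in gently.

Call:
apply_moves(moves=[0,0,0,0.05,0,0,1,0,0,0,0.05,0,0,1,0,0,0,0.05,0,0,1,0,0,0,0.04,0,0,1,0,0,0,0,0,0,1,0,0,0,0,0,0,1])

```text
time: 18.83
position: [0.6158, -0.0817, 0.0304]
orientation: [[0.982, 0.19, -0.0], [0.19, -0.982, 0.0], [-0.0, -0.0, -1.0]]
ft_force: [-0.0, -0.1, -1.5]
gripper_width: 0.0226
grip_force: 49.2
```

```bash
python3 st.py
```

```text
18.8333 dock TCP [-0.0875 -0.0894  0.0304] yaw rel 0.01627124417075285 [-0.0182 -0.093  -1.465 ] 0.02257028978042735 49.16831016540527
```

Call:
apply_moves(moves=[0,0,0,0.04,0,0,1,0,0,0,0.04,0,0,1,0,0,0,0,0,0,1])

```text
time: 19.08
position: [0.6159, -0.0817, 0.0299]
orientation: [[0.982, 0.189, -0.005], [0.189, -0.982, -0.001], [-0.005, -0.0, -1.0]]
ft_force: [-7.0, 0.2, 1.3]
gripper_width: 0.0227
grip_force: 49.4
```

```bash
python3 st.py
```

```text
19.0833 dock TCP [-0.0874 -0.0894  0.0299] yaw rel -0.00808046231967614 [-6.975   0.2369  1.266 ] 0.02268645614670706 49.39850628376007
```

Call:
apply_moves(moves=[0,0,0,-0.04,0,0,1,0,0,0,0,0,0,0.3,0,0,0,0,0,0,0.2,0,0,0,0,0,0,0.2,0,0,0,0,0,0,0.2,0,0,0,0,0,0,0.2,0,0,0,0,0,0,0.2,0,0,0,0,0,-0.3,0.2,0,0,0,0,0,-0.7,0.2,0,0,0,0,0,-0.9,0.2,0,0,0,0,0,-0.9,0.2,0,0,0,-0.5,0,-0.9,0.2,0,0,0,-0.9,0,-0.5,0.2,0,0,0,-0.9,0,-0.5,0.2,0,0,0,0,0,0,0.2,0,0,0,0,0,0,0.2])

```text
time: 20.42
position: [0.5489, -0.0952, 0.1733]
orientation: [[0.982, 0.189, 0.002], [0.189, -0.982, -0.001], [0.002, 0.001, -1.0]]
ft_force: [0.4, 0.0, 1.0]
gripper_width: 0.0681
grip_force: 0.0
```

```bash
python3 st.py; python3 cart.py pics/s4.png
python3 - <<'E'
from h import *
s,im=shot("wrist","pics/w6.png")
a=cv2.imread("pics/w6.png"); b=cv2.imread("pics/s4.png")
a=cv2.resize(a,None,fx=.7,fy=.7); b=cv2.resize(b,(400,273)); o=np.zeros((294,792,3),np.uint8); o[:,:392]=a; o[:273,392:]=b
cv2.imwrite("pics/c6.png",o)
E
```

```text
20.4167 dock TCP [-0.1558 -0.0901  0.1733] yaw rel -0.04501502312596343 [0.3512 0.0229 1.0372] 0.06809404969422128 0.0
```

View pics/c6.png

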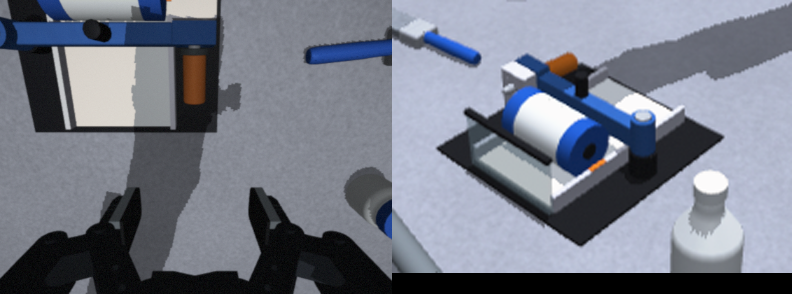

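The combined picture shows the gate shut and the cartridge in the groove. The pin is in to its collar (wrist (195,50)), its tip shows past the lug (scene (508,88)), and the gripper is clear. I am handing in.

```bash
python3 -c "
from plant import ctrl
print(ctrl.hand_in())"
```

```text
the job is handed in; nothing more can be done
None
```

I handed the job in at about 20 s of the 72 s allowed, but no verdict came back: the last pictures show the cartridge in the groove, the gate shut, the pin in to its collar and released, the arm clear, and I touched none of the bystanders.

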